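# Issue the rear shelving key and zero the counter

### The job

A new issue round starts at the archive desk. Move every key that hangs in front of the red one from the crowded hook to the spare hook, then stand the red key upright in the socket of the wooden carrier block with its head fully down on the block, and last of all wind the counter's reset knob anticlockwise back to its zero stop. Keep every key off the desk top and leave the parcel, the stamp and the pencil cup where they are.

Things in the scene. Friction and masses are not known exactly. Their poses are not given: they have to be found in the camera images.
- crowded_hook: fixed stand, lilac-grey foot 160 x 90 x 12 mm, all keys on its one steel prong at the start. Origin at desk level under its post (14 thick). Prong 8 in diameter, axis 160 above the desk, level along the stand's -x from the post for 130, then turned up 6: its end is 146 out. Nothing stands above it. Lift a key 8 to 17 mm, draw it along -x past the end; hang it the reverse way.
- spare_hook: an identical stand with a white foot and an empty prong; same axes, sizes and origin as crowded_hook
- red_key_head (a point): centre of the red key's head, a plastic block 10 thick (x) x 46 wide (y) x 34 high (z); the wanted key, rearmost on the crowded hook (nearest its post). Keys hang in planes across the prong, 27 mm or more apart centre to centre
- red_key_eye (a point): point 40 above the red key's head centre, under the top of its wire bail: on the prong's axis when it hangs (head centre then 120 above the desk)
- red_key: the red shelving key, 48 to 84 g, origin at the lower end of its shank, 57 below the head's centre: head; closed steel bail above it (5 mm wire, legs at y = +-17, pointed top 50 above the head's centre, 29 wide and 28 high inside); below it a steel tube shank 10 in diameter, 40 long, ending 57 below the head's centre
- blue_key_head (a point): centre of the blue key's head, a plastic block 10 thick (x) x 46 wide (y) x 34 high (z); a front key, may be absent, order along the hook varies
- blue_key_eye (a point): point 40 above the blue key's head centre, under the top of its wire bail: on the prong's axis when it hangs (head centre then 120 above the desk)
- blue_key: the blue shelving key, 48 to 84 g, origin at the lower end of its shank, 57 below the head's centre: head; closed steel bail above it (5 mm wire, legs at y = +-17, pointed top 50 above the head's centre, 29 wide and 28 high inside); below it a steel tube shank 10 in diameter, 40 long, ending 57 below the head's centre
- green_key_head (a point): centre of the green key's head, a plastic block 10 thick (x) x 46 wide (y) x 34 high (z); a front key, may be absent, order along the hook varies
- green_key_eye (a point): point 40 above the green key's head centre, under the top of its wire bail: on the prong's axis when it hangs (head centre then 120 above the desk)
- green_key: the green shelving key, 48 to 84 g, origin at the lower end of its shank, 57 below the head's centre: head; closed steel bail above it (5 mm wire, legs at y = +-17, pointed top 50 above the head's centre, 29 wide and 28 high inside); below it a steel tube shank 10 in diameter, 40 long, ending 57 below the head's centre
- yellow_key_head (a point): centre of the yellow key's head, a plastic block 10 thick (x) x 46 wide (y) x 34 high (z); a front key, may be absent, order along the hook varies
- yellow_key_eye (a point): point 40 above the yellow key's head centre, under the top of its wire bail: on the prong's axis when it hangs (head centre then 120 above the desk)
- yellow_key: the yellow shelving key, 48 to 84 g, origin at the lower end of its shank, 57 below the head's centre: head; closed steel bail above it (5 mm wire, legs at y = +-17, pointed top 50 above the head's centre, 29 wide and 28 high inside); below it a steel tube shank 10 in diameter, 40 long, ending 57 below the head's centre
- carrier: loose wooden carrier block 80 x 80 x 60 mm high, 0.8 kg, origin under its centre; one upright round socket 19 in diameter, 48 deep, 2 mm chamfer, in the middle of its top. A key with its shank in the socket rests with the underside of its head on the block, head centre 77 above the block's underside. Can be shoved aside.
- counter: fixed grey issue counter, box 130 x 120 x 85 high, origin at desk level under its centre, white dial on top with black ticks; the thick red tick on its -x side is zero
- counter_knob (a joint): angle of the counter's reset knob, rad: 0 at the zero stop (white mark over the red tick), grows clockwise seen from above, up to 5.2; wind it back anticlockwise. Stays where it is left (friction 0.05 N m)
- counter_knob_grip (a point): point on the upright axis of the reset knob at the height to grip, 122 above the desk: a black bar grip 46 long (along this point's x axis, which turns with the knob), 14 wide, 32 high, its top 7 above this point and its foot on a round disc of 48 diameter
- parcel: bystander: wrapped paper bundle 90 x 130 x 50, origin under its centre
- stamp: bystander: turned wooden hand stamp, 38 in diameter, 50 high, origin under its centre
- pencil_cup: bystander: black cup 72 in diameter, 90 high with three pencils reaching 155, origin under its centre
Not all that is in view belongs to the job. What is shaped like the spare_hook but green is not meant. Leave any purple look-alike of the red_key alone.

How it is judged:
By the outcome, as a careful person would: the job done as asked, in the order asked, and still so for the second after the job is handed in, with the robot touching nothing.
Of blue_key, green_key, yellow_key only 2 to 3 are there at a start; the rules pass over those that are not, and their reading is None.
At some moment in a run one of carrier may be knocked a few centimetres aside while the robot is not near it.
It also fails if it takes over 210 s, if anything falls off the work surface, if the arm or the gripper's body presses on something with over 40 N, if the wrist force passes 120 N, or if a joint passes its speed limit or range.

### The arm

A 7-joint arm with a two-finger parallel gripper is mounted at the origin on the work surface. World frame = base frame: x ahead of the robot, y to its left, z up, the work surface at z = 0. Lengths are in m, angles in degrees, forces in N, time in s.
With the tool pointing down it reaches from about 0.425 to 0.875 m from the base axis. Payload 4.7 kg.
Tool frame: the origin (TCP) lies on the mounting face of the last link; the fingertips stand tcp_to_tips ahead of it and the grasp point (between the pads) lies 164 mm ahead of it (tcp_to_tips is the distance from the TCP to the fingertips, in m); z points along the fingers, y is the line along which they close (so a half turn about z gives the same grasp; the last joint's range is limited). The gripper opens to 87 mm and grips with 3 to 60 N. Pads are 19 mm wide; open, the fingers measure 117 mm over their backs; the gripper's body (75 mm by 190 mm) begins 51 mm behind the grasp point.
Start: joints at [65.208, 18.392, -4.016, 83.108, 1.295, 78.541, -3.26], TCP at [0.281, -0.586, 0.405] pointing down, gripper open.
Joint ranges: [-163.93, 163.93], [-17.29, 119.83], [-79.2, 71.16], [3.27, 140.29], [-89.18, 269.18], [5.43, 117.66], [-154.24, 154.24]. Speed limits (degrees/s): [147.25, 147.25, 180, 180, 180, 180, 180].

### API

Orientations are given as [roll, pitch, yaw] about the fixed x, y, z axes, in that order (R = Rz(yaw) Ry(pitch) Rx(roll)).
In Python, from cell import get_obs, read_camera, sign_off, tcp_to_tips gives the robot as it stands.
- The arm moves only by the tool drive_tool, never from a script. Its argument "rows" is one flat list of numbers, 7 for each row, row after row: the shift along the tool's x, y, z in m, then the turn, a rotation vector about the tool's x, y, z in rad, then the gripper command: -1 is shut, 1 is fully open, values between are in proportion. In form: [tx, ty, tz, rx, ry, rz, fingers, tx, ty, tz, rx, ry, rz, fingers, ...]. A call has 1 to 5 rows; each row shifts and turns the commanded pose from where the row before left it, along the tool's axes as they then stand; what a row does not reach is not made up. A row lasts 1/8 s, in which the tool goes at most 62.5 mm and 10.7 degrees, less where a joint would pass 70% of its speed; a pose out of reach is approached as far as the arm can. A call is refused whole if a number of a shift passes 0.0625 or a number of a turn 0.188, either way. A call with a gripper value outside its range is refused whole. The fingers move at their own pace and stop on an object; "grip_force" is the grip in N (left out, the last holds). Time passes only in rows, so rows that do not move let the fingers close. It gives the time, the measured TCP pose, the force, the opening and the grip force at its end, in the units of the state.
- get_obs(): the state, without advancing time (a new reading comes with each control period).
- read_camera(name): name is "side" or "top"; returns a dict with "color" (420x560x3 uint8, blue, green, red), "fov_y" (degrees; the focal length in pixels is half the picture's height over the tangent of half this angle, whatever the lens; pixels are square), "cx", "cy" (the principal point, pixels), "cam_to_world" (4x4, takes a point from camera to world coordinates). Camera axes: x right, y up, looking along -z (the intrinsics and any distortion apply to the point x, -y, -z); pixel columns grow to the right and rows downward; lengths in m; the calibration is good to about 2 mm. A picture is of the moment at which its call begins. There is no depth.
- sign_off(): hands the job in; it is judged then, once.
The state is a dict: "time_s": time; "qpos": joint angles; "joint_velocities": joint speeds; "effort": joint torques, N m; "tool_pos": TCP position; "tool_rot": TCP orientation; "force": force on the tool from outside, world axes, zero at the start; "wrist_torque": the same for the moment, N m; "grip_width": finger opening in m; "grasp_force": force on a finger pad.
Only numpy, scipy, OpenCV 4.12 (cv2) and the standard library are available. Lean on these libraries where they do the work, as an engineer would, in place of code of your own. Each camera call takes 0.05 s, during which the arm holds its last target. There are 200 camera calls.

## Working session

There is one attempt and no reset: what is moved stays moved. The work goes in short steps, Python scripts to look and compute and a tool call to move; the robot and the scene stay as the last step left them, time stands still between calls to the robot, and variables do not carry over. Pictures are saved under pics/ and viewed, at most 14 in all, crops included, and the job is handed in when it is done.

Besides the shell and the picture viewer there is one more tool, called after ">>>" in YAML: its name, and indented under it one key for each argument. drive_tool: Moves the arm, as the interface text tells. Its arguments: {"type":"object","properties":{"rows":{"type":"array","items":{"type":"number"}},"grip_force":{"type":"number"}},"required":["rows"]}

```bash
ls; mkdir -p pics; python3 - <<'E'
from cell import *
import cv2,numpy as np
o=get_obs();print({k:np.round(v,3) for k,v in o.items()},tcp_to_tips)
for n in("side","top"):
    r=read_camera(n);cv2.imwrite(f"pics/{n}0.png",r["color"]);print(n,[ (k,np.round(v,4)) for k,v in r.items() if k!="color"])
E
```

```text
pics
{'time_s': np.float64(0.0), 'qpos': array([65.21 , 18.44 , -4.013, 83.174,  1.297, 78.538, -3.26 ]), 'joint_velocities': array([-0.011,  0.045,  0.028, -0.022, -0.027,  0.029,  0.02 ]), 'effort': array([-1.0000e-03, -4.9129e+01, -4.0400e-01, -3.1253e+01, -6.4000e-02,
        4.4000e-02,  0.0000e+00]), 'tool_pos': array([ 0.281, -0.586,  0.404]), 'tool_rot': array([-1.79894e+02,  8.00000e-03,  2.55980e+01]), 'force': array([ 0.114,  0.091, -0.223]), 'wrist_torque': array([0.003, 0.005, 0.007]), 'grasp_force': np.float64(0.0), 'grip_width': np.float64(0.087)} 0.1822
side [('fov_y', np.float64(53.7538)), ('cx', np.float64(278.4919)), ('cy', np.float64(202.9573)), ('cam_to_world', array([[ 0.7397,  0.3256, -0.5889, -0.1424],
       [-0.6728,  0.3764, -0.6369, -0.9129],
       [ 0.0143,  0.8673,  0.4975,  0.7131],
       [ 0.    ,  0.    ,  0.    ,  1.    ]]))]
top [('fov_y', np.float64(42.4176)), ('cx', np.float64(285.6006)), ('cy', np.float64(213.2688)), ('cam_to_world', array([[ 0.0432,  0.9778, -0.205 ,  0.1798],
       [-0.9991,  0.0415, -0.0123, -0.1532],
       [-0.0036,  0.2053,  0.9787,  1.8118],
       [ 0.    ,  0.    ,  0.    ,  1.    ]]))]
```

View pics/side0.png

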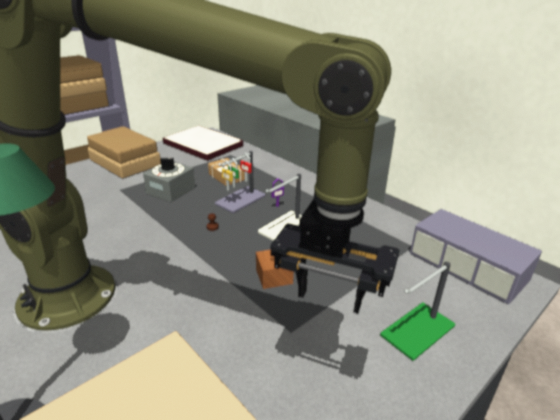

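View pics/top0.png

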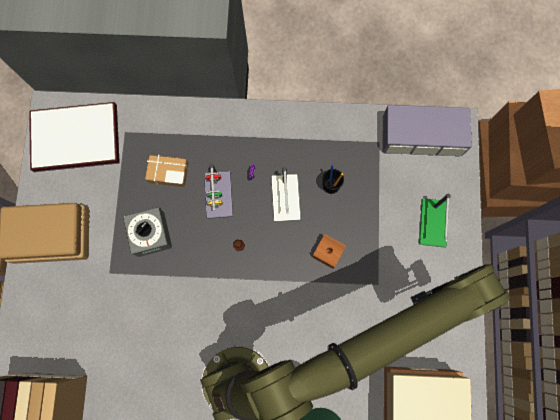

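Side view: crowded hook with red/green/yellow keys near (240,175), white spare hook at (285,225), carrier at (273,268). Top: crowded foot (218,193), spare (286,197), carrier (329,250), counter (147,230), purple decoy (251,172), cup (333,180), stamp (238,244). Next I'll zoom in.

```bash
cat > h.py <<'E'
import numpy as np,cv2
from cell import *
def K(r):
    h,w=r["color"].shape[:2];f=h/2/np.tan(np.radians(r["fov_y"]/2));return f
def unproj(r,u,v,z):
    f=K(r);d=np.array([(u-r["cx"])/f,-(v-r["cy"])/f,-1.]);T=r["cam_to_world"]
    d=T[:3,:3]@d;o=T[:3,3];return o+d*(z-o[2])/d[2]
def proj(r,p):
    T=r["cam_to_world"];c=T[:3,:3].T@(np.array(p)-T[:3,3]);f=K(r)
    return np.array([r["cx"]+f*c[0]/-c[2],r["cy"]-f*c[1]/-c[2]])
def crop(r,x0,x1,y0,y1,s,name):
    cv2.imwrite("pics/"+name,cv2.resize(r["color"][y0:y1,x0:x1],None,fx=s,fy=s,interpolation=cv2.INTER_CUBIC))
E
python3 - <<'E'
from h import *
r=read_camera("top");crop(r,110,370,130,280,3,"t1.png")
s=read_camera("side");crop(s,130,330,110,260,4,"s1.png")
print(proj(r,[0,0,0]),proj(s,[0,0,0]),proj(r,[.281,-.586,.24]),proj(s,[.281,-.586,.222]))
np.save("top0.npy",r,allow_pickle=True);np.save("side0.npy",s,allow_pickle=True)
E
```

```text
[237.53549583 381.84189284] [ 67.66530115 295.77231745] [439.66814654 297.47688472] [329.39082118 300.38725793]
```

View pics/t1.png

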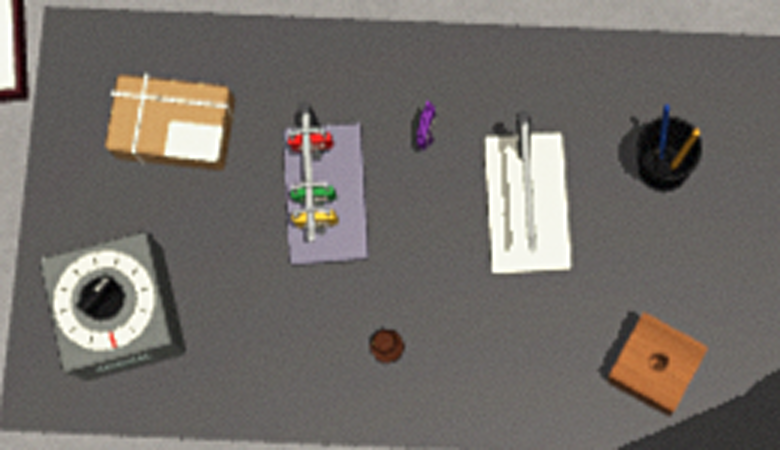

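View pics/s1.png

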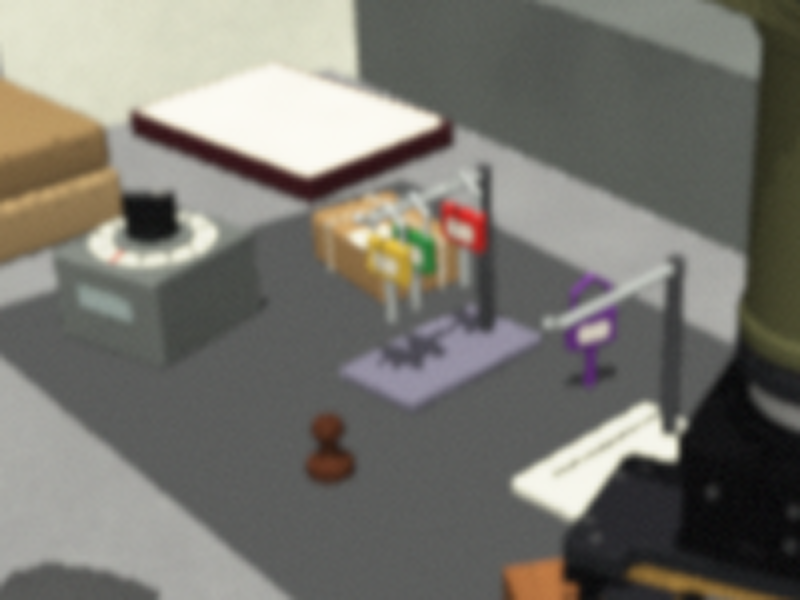

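Top crop: prong from post (307,110) to tip (311,240) with red (310,141), green (312,192), yellow (314,217); spare prong (523,118)→(532,247); carrier socket (658,361); knob (102,297), its white mark pointing up-right of the grip. Side crop agrees: yellow, green, then red; no blue. Now measuring.

```bash
cat > m.py <<'E'
from h import *
def blob(r,lo,hi,box):
    x0,x1,y0,y1=box;h=cv2.cvtColor(r["color"][y0:y1,x0:x1],cv2.COLOR_BGR2HSV)
    m=cv2.inRange(h,lo,hi);n,l,st,c=cv2.connectedComponentsWithStats(m)
    if n<2:return None
    i=1+st[1:,4].argmax();return c[i]+[x0,y0],st[i,4],(l==i)
def tri(r1,p1,r2,p2):
    A=[];b=[]
    for r,p in((r1,p1),(r2,p2)):
        o=r["cam_to_world"][:3,3];d=unproj(r,*p,0)-o;d/=np.linalg.norm(d);P=np.eye(3)-np.outer(d,d);A.append(P);b.append(P@o)
    A=np.vstack(A);b=np.hstack(b);x=np.linalg.lstsq(A,b,rcond=None)[0];return x,np.linalg.norm(A@x-b)
C={"red":((0,170,90),(6,255,255)),"green":((45,120,50),(75,255,255)),"yellow":((18,140,120),(30,255,255))}
E
python3 - <<'E'
from m import *
t=np.load("top0.npy",allow_pickle=True).item();s=np.load("side0.npy",allow_pickle=True).item()
for k,(lo,hi) in C.items():
    a=blob(t,lo,hi,(195,235,165,215));b=blob(s,lo,hi,(215,260,150,190))
    print(k,a[:2],b[:2],"top@.135",unproj(t,*a[0],.135).round(4),tri(t,a[0],s,b[0]))
def rect(lo,hi,box,z,nm):
    c,n,m=blob(t,lo,hi,box);cs=cv2.findContours(m.astype('uint8'),cv2.RETR_EXTERNAL,cv2.CHAIN_APPROX_NONE)[0]
    p=np.array([unproj(t,u+box[0],v+box[2],z)[:2] for u,v in max(cs,key=len)[:,0]],'float32')
    print(nm,n,c,cv2.minAreaRect(p*1000))
rect((110,20,100),(150,110,255),(195,240,160,225),.012,"crowded foot")
rect((15,0,200),(45,60,255),(262,305,165,210),.012,"spare foot")
rect((5,110,110),(18,255,255),(300,355,225,275),.06,"carrier")
for nm,p,z in (("cr post",(307,110),.165),("cr tip",(311,240),.166),("sp post",(523,118),.165),("sp tip",(532,247),.166),("socket",(658,361),.06),("knob",(102,296),.129),("redtick",(112,340),.087),("mark",(99,284),.129),("dial",(103,299),.087),("purple",(426,125),.05),("stamp",(387,344),.04),("cup",(668,150),.09),("parcel",(170,120),.05)):
    print(nm,unproj(t,110+p[0]/3-.33,130+p[1]/3-.33,z).round(4))
for nm,p in(("cr post top",(485,168)),("sp post top",(677,260)),("sp tip",(549,323)),("cr tip",(362,216))):
    print(nm,unproj(s,130+p[0]/4-.37,110+p[1]/4-.37,.165).round(4))
E
```

```text
red (array([216.5   , 176.1875]), np.int32(16)) (array([247.11111111, 165.66666667]), np.int32(36)) top@.135 [0.6432 0.0951 0.135 ] (array([0.64540748, 0.09709236, 0.12447897]), np.float64(0.0012223688711197622))
green (array([218.35294118, 193.88235294]), np.int32(17)) (array([235.55, 172.15]), np.int32(20)) top@.135 [0.5851 0.0851 0.135 ] (array([0.58812153, 0.08711279, 0.12160826]), np.float64(0.0002992487710100125))
yellow (array([217.95, 202.05]), np.int32(20)) (array([228.44897959, 174.16326531]), np.int32(49)) top@.135 [0.5583 0.0845 0.135 ] (array([0.56007391, 0.08668188, 0.12343178]), np.float64(0.0013884992194227279))
crowded foot 657 [222.15372907 197.61187215] ((613.7035522460938, 103.641845703125), (158.80276489257812, 88.73605346679688), 6.928564548492432)
spare foot 552 [289.24637681 192.98731884] ((630.9303588867188, -136.64088439941406), (122.44539642333984, 65.26934051513672), 6.175626277923584)
carrier 589 [329.01188455 250.05772496] ((430.85009765625, -278.01849365234375), (80.95711517333984, 80.71253967285156), 63.12038040161133)
cr post [0.6666 0.1071 0.165 ]
cr tip [0.5264 0.0928 0.166 ]
sp post [ 0.6675 -0.1212  0.165 ]
sp tip [ 0.5287 -0.1366  0.166 ]
socket [ 0.4305 -0.2778  0.06  ]
knob [0.4646 0.3143 0.129 ]
redtick [0.4243 0.3106 0.087 ]
mark [0.4773 0.3187 0.129 ]
dial [0.4685 0.3246 0.087 ]
purple [ 0.6887 -0.0101  0.05  ]
stamp [0.4395 0.0197 0.04  ]
cup [ 0.6599 -0.2804  0.09  ]
parcel [0.6824 0.2791 0.05  ]
cr post top [0.6706 0.1081 0.165 ]
sp post top [ 0.6689 -0.1242  0.165 ]
sp tip [ 0.5295 -0.1374  0.165 ]
cr tip [0.535  0.0953 0.165 ]
```

Geometry agrees: the red, green and yellow keys are at about x = .645/.588/.560, prong yaw is about 6.7° (crowded) and 6.3° (spare), and the order is yellow, green, red with no blue. The keys get gripped across the head width from above, so I turn and travel first.

>>> drive_tool:
  rows: [0,0,-0.015,0,0,0.165,1,0,0,-0.015,0,0,0.165,1,0.024,-0.043,0,0,0,0,1,0.024,-0.043,0,0,0,0,1,0.024,-0.043,0,0,0,0,1]
  grip_force: 30

```text
time_s: 0.82
tool_pos: [0.3378, -0.4482, 0.4346]
tool_rot: [-180.0, 0.0, 6.7]
force: [0.9, -0.5, 0.9]
grip_width: 0.087
grasp_force: 0.0
```

>>> drive_tool:
  rows: [0.024,-0.043,0,0,0,0,1,0.024,-0.043,0,0,0,0,1,0.024,-0.043,0,0,0,0,1,0.024,-0.043,0,0,0,0,1,0.024,-0.043,0,0,0,0,1]

```text
time_s: 1.45
tool_pos: [0.4317, -0.2205, 0.4348]
tool_rot: [180.0, -0.0, 6.7]
force: [-0.1, 0.6, -0.3]
grip_width: 0.0871
grasp_force: 0.0
```

>>> drive_tool:
  rows: [0.024,-0.043,0,0,0,0,1,0.024,-0.043,0,0,0,0,1,0.024,-0.043,0,0,0,0,1,0.024,-0.043,0,0,0,0,1,0,0,0,0,0,0,1]

```text
time_s: 2.08
tool_pos: [0.5074, -0.0355, 0.4348]
tool_rot: [-179.9, -0.0, 7.2]
force: [0.4, -0.4, -0.3]
grip_width: 0.0871
grasp_force: 0.0
```

```bash
cat > go.py <<'E'
import sys,numpy as np
from scipy.spatial.transform import Rotation as R
from cell import get_obs
# remaining shift/turn in tool axes to bring grasp point to x y z (m), tool down, yaw deg
x,y,z,yaw=map(float,sys.argv[1:5]);o=get_obs()
Q=R.from_euler('xyz',o["tool_rot"],degrees=True);T=R.from_euler('xyz',[180,0,yaw],degrees=True)
print("turn",(Q.inv()*T).as_rotvec().round(4),"shift after turn",T.inv().apply(np.array([x,y,z+.164])-o["tool_pos"]).round(4))
print("t",o["time_s"],"pos",np.round(o["tool_pos"],4),"rot",np.round(o["tool_rot"],2),"F",np.round(o["force"],1),"w",round(float(o["grip_width"]),4),"gf",o["grasp_force"])
E
python3 go.py .560 .0962 .128 6.7
```

```text
turn [-0.0017 -0.0008  0.0081] shift after turn [ 0.0676 -0.1246  0.1428]
t 2.075 pos [ 0.5074 -0.0355  0.4348] rot [-1.799e+02 -4.000e-02  7.170e+00] F [ 0.4 -0.4 -0.3] w 0.0871 gf 0.0
```

>>> drive_tool:
  rows: [0.0225,-0.0415,0,0,0,0.008,1,0.0225,-0.0415,0,0,0,0,1,0.0225,-0.0415,0,0,0,0,1,0,0,0.03,0,0,0,1,0,0,0.02,0,0,0,1]

```text
time_s: 2.7
tool_pos: [0.5598, 0.0905, 0.3832]
tool_rot: [180.0, 0.1, 6.2]
force: [-1.2, 0.2, 0.7]
grip_width: 0.0868
grasp_force: 0.0
```

```bash
python3 go.py .560 .0962 .128 6.7; python3 - <<'E'
from m import *
s=read_camera("side");crop(s,170,320,110,220,5,"s2.png")
E
```

```text
turn [ 0.0007  0.0017 -0.008 ] shift after turn [ 0.0008 -0.0057  0.0912]
t 2.7 pos [0.5598 0.0905 0.3832] rot [1.7996e+02 1.0000e-01 6.2400e+00] F [-1.2  0.2  0.7] w 0.0868 gf 0.0
```

View pics/s2.png

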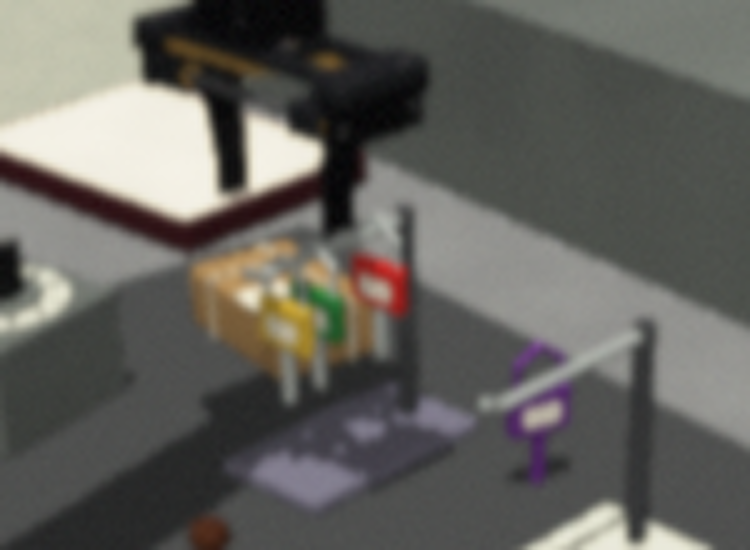

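The side view shows the gripper at (230–340,190) above the keys, with yellow at (288,325), green at (325,312) and red at (380,285); fingers straddle yellow. Descending now.

>>> drive_tool:
  rows: [0,-0.004,0.025,0,0,-0.005,1,0,0,0.03,0,0,0,1,0,0,0.02,0,0,0,1,0,0,0.012,0,0,0,1,0,0,0.004,0,0,0,1]

```text
time_s: 3.38
tool_pos: [0.5596, 0.0947, 0.2934]
tool_rot: [180.0, 0.0, 6.5]
force: [-0.6, 0.4, 0.1]
grip_width: 0.087
grasp_force: 0.0
```

>>> drive_tool:
  rows: [0,0,0,0,0,0,-1,0,0,0,0,0,0,-1,0,0,0,0,0,0,-1,0,0,0,0,0,0,-1,0,0,0,0,0,0,-1]

```text
time_s: 4.0
tool_pos: [0.5595, 0.0951, 0.2939]
tool_rot: [180.0, -0.0, 6.5]
force: [-0.8, 0.9, 0.3]
grip_width: 0.0453
grasp_force: 30.0
```

```bash
python3 go.py .560 .0962 .128 6.7; python3 - <<'E'
from m import *
s=read_camera("side");crop(s,170,320,110,220,5,"s3.png")
E
```

```text
turn [ 0.0001 -0.0002 -0.0031] shift after turn [ 0.0006 -0.0011  0.0019]
t 4.0 pos [0.5595 0.0951 0.2939] rot [ 1.7999e+02 -1.0000e-02  6.5200e+00] F [-0.8  0.9  0.3] w 0.0453 gf 30.023754006251693
```

View pics/s3.png

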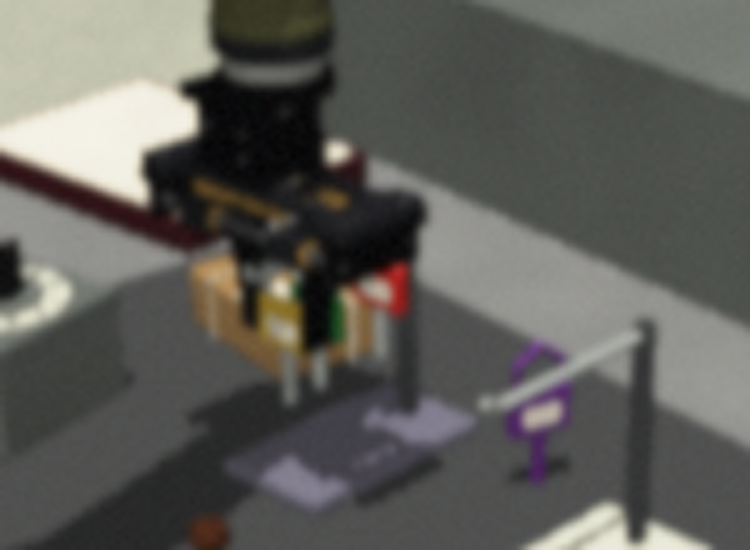

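Yellow is gripped (45 mm). Lift 12 mm and draw it off slowly.

>>> drive_tool:
  rows: [0,0,-0.006,0,0,0,-1,0,0,-0.006,0,0,0,-1,-0.01,0,0,0,0,0,-1,-0.015,0,0,0,0,0,-1,-0.015,0,0,0,0,0,-1]

```text
time_s: 4.68
tool_pos: [0.5183, 0.0904, 0.3054]
tool_rot: [180.0, 0.0, 6.5]
force: [0.2, -0.3, -0.3]
grip_width: 0.0455
grasp_force: 30.0
```

>>> drive_tool:
  rows: [-0.015,0,0,0,0,0,-1,-0.015,0,0,0,0,0,-1,-0.02,0,0,0,0,0,-1,0,0,0,0,0,0,-1,0,0,0,0,0,0,-1]

```text
time_s: 5.3
tool_pos: [0.4704, 0.0847, 0.3061]
tool_rot: [180.0, -0.1, 6.5]
force: [1.1, -0.2, -0.6]
grip_width: 0.0455
grasp_force: 30.0
```

```bash
python3 go.py .4834 -.1428 .1405 6.3; python3 - <<'E'
from m import *
s=read_camera("side");crop(s,170,320,110,220,5,"s4.png")
E
```

```text
turn [ 0.0003 -0.0014  0.0036] shift after turn [-0.0121  0.2276  0.0016]
t 5.3 pos [0.4704 0.0847 0.3061] rot [ 1.7998e+02 -8.0000e-02  6.5100e+00] F [ 1.1 -0.2 -0.6] w 0.0455 gf 29.999894653446972
```

View pics/s4.png

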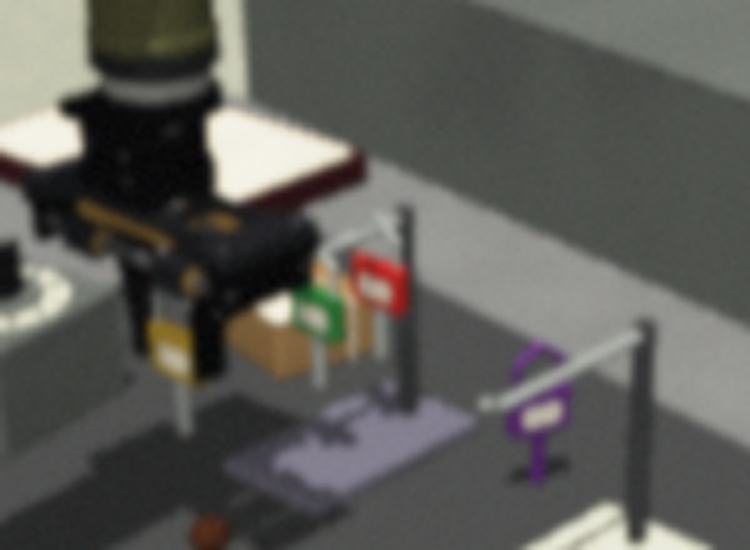

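Yellow is clear of the hook, upright in the grip at (175,350). Now move sideways to the spare prong's line.

>>> drive_tool:
  rows: [0,0.04,0,0,0,0.004,-1,0,0.05,0,0,0,0,-1,0,0.05,0,0,0,0,-1,0,0.05,0,0,0,0,-1,-0.012,0.038,0,0,0,0,-1]

```text
time_s: 5.98
tool_pos: [0.4841, -0.1456, 0.3056]
tool_rot: [-180.0, -0.1, 6.2]
force: [0.3, 0.0, -1.1]
grip_width: 0.0458
grasp_force: 30.0
```

>>> drive_tool:
  rows: [0,0,0,0,0,0,-1,0,0,0,0,0,0,-1,0,0,0,0,0,0,-1]

```text
time_s: 6.35
tool_pos: [0.4838, -0.1416, 0.3057]
tool_rot: [-180.0, -0.0, 6.4]
force: [0.5, 0.5, -1.1]
grip_width: 0.0456
grasp_force: 30.0
```

```bash
python3 go.py .4834 -.1425 .142 6.3; python3 - <<'E'
from m import *
s=read_camera("side");crop(s,210,350,130,235,5,"s5.png")
t=read_camera("top");crop(t,250,340,140,230,6,"t5.png")
a=cv2.imread("pics/s5.png");b=cv2.imread("pics/t5.png");b=cv2.resize(b,(525,525));c=np.hstack([a,b]);cv2.imwrite("pics/c5.png",cv2.resize(c,None,fx=.65,fy=.65))
print(proj(t,[.4834,-.1425,.149]))
E
```

```text
turn [-0.0004 -0.0002  0.0024] shift after turn [-0.0005  0.0008 -0.0003]
t 6.35 pos [ 0.4838 -0.1416  0.3057] rot [-1.7998e+02 -1.0000e-02  6.4400e+00] F [ 0.5  0.5 -1.1] w 0.0456 gf 29.999945447780192
[288.26719023 227.39920043]
```

View pics/c5.png

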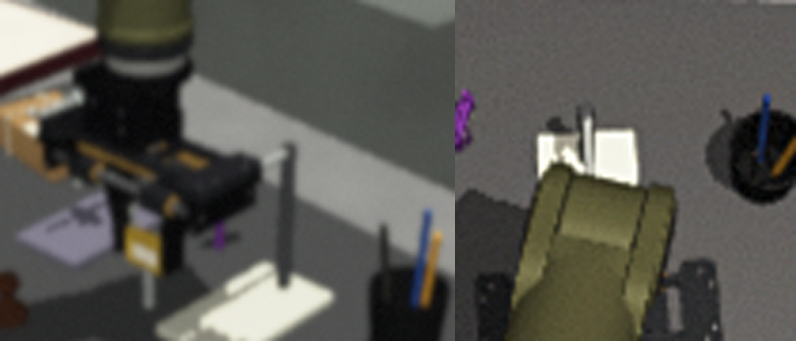

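Yellow is aligned with the spare prong, and the top view shows the arm over the prong's line. Slide it in 140 mm.

>>> drive_tool:
  rows: [0.02,0,0,0,0,0,-1,0.02,0,0,0,0,0,-1,0.02,0,0,0,0,0,-1,0.015,0,0,0,0,0,-1,0,0,0,0,0,0,-1]

```text
time_s: 7.08
tool_pos: [0.5586, -0.1341, 0.3056]
tool_rot: [-180.0, -0.0, 6.4]
force: [-0.7, 0.5, -0.9]
grip_width: 0.0456
grasp_force: 30.0
```

>>> drive_tool:
  rows: [0.02,0,0,0,0,0,-1,0.02,0,0,0,0,0,-1,0.02,0,0,0,0,0,-1,0,0,0,0,0,0,-1,0,0,0,0,0,0,-1]

```text
time_s: 7.7
tool_pos: [0.6166, -0.1285, 0.3055]
tool_rot: [180.0, 0.1, 6.3]
force: [-0.6, 0.1, -0.3]
grip_width: 0.0459
grasp_force: 30.0
```

>>> drive_tool:
  rows: [0,0,0.005,0,0,0,-1,0,0,0.005,0,0,0,-1,0,0,0,0,0,0,-1]

```text
time_s: 8.07
tool_pos: [0.617, -0.1284, 0.295]
tool_rot: [-180.0, 0.1, 6.3]
force: [-0.5, 0.1, 0.2]
grip_width: 0.0454
grasp_force: 30.0
```

```bash
python3 go.py .6234 -.127 .130 6.3; python3 - <<'E'
from m import *
s=read_camera("side");crop(s,210,350,130,235,5,"s6.png")
E
```

```text
turn [-0.0002  0.0014 -0.0003] shift after turn [ 0.0065 -0.0007  0.001 ]
t 8.075 pos [ 0.617  -0.1284  0.295 ] rot [-1.7999e+02  8.0000e-02  6.2800e+00] F [-0.5  0.1  0.2] w 0.0454 gf 29.999972339719534
```

View pics/s6.png

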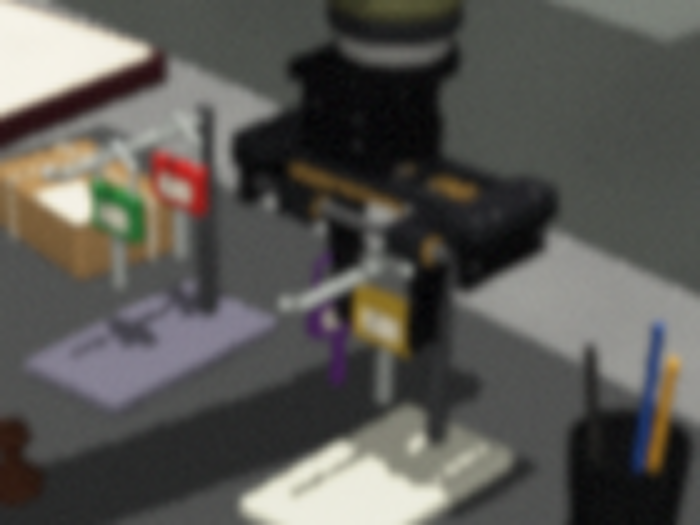

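Yellow hangs on the spare prong (prong passes through the bail). Release, rise and go to green.

>>> drive_tool:
  rows: [0,0,0.001,0,0,0,-0.1,0,0,0,0,0,0,0.3,0,0,0,0,0,0,1,0,0,0,0,0,0,1,0,0,0,0,0,0,1]

```text
time_s: 8.75
tool_pos: [0.6176, -0.1283, 0.2948]
tool_rot: [180.0, -0.0, 6.3]
force: [0.5, -0.6, 0.2]
grip_width: 0.0777
grasp_force: 0.0
```

>>> drive_tool:
  rows: [0,0,-0.02,0,0,0,1,0,0,-0.03,0,0,0,1,0,0,-0.03,0,0,0,1,0,-0.04,-0.02,0,0,0,1,0,-0.045,0,0,0,0,1]

```text
time_s: 9.38
tool_pos: [0.6088, -0.0435, 0.3987]
tool_rot: [179.9, -0.3, 6.2]
force: [1.0, 0.9, -0.4]
grip_width: 0.0871
grasp_force: 0.0
```

>>> drive_tool:
  rows: [0,-0.045,0,0,0,-0.004,1,0,-0.045,0,0,0,-0.004,1,0,-0.045,0,0,0,0,1,0,0,0,0,0,0,1,0,0,0,0,0,0,1]

```text
time_s: 10.0
tool_pos: [0.5931, 0.0899, 0.3958]
tool_rot: [179.9, -0.1, 6.7]
force: [0.4, -0.3, -0.4]
grip_width: 0.087
grasp_force: 0.0
```

```bash
python3 go.py .588 .0995 .129 6.7; python3 - <<'E'
from m import *
s=read_camera("side");crop(s,170,320,110,220,5,"s7.png")
E
```

```text
turn [ 0.0012 -0.0014  0.0007] shift after turn [-0.0039 -0.0102  0.1028]
t 10.0 pos [0.5931 0.0899 0.3958] rot [ 1.7993e+02 -8.0000e-02  6.7400e+00] F [ 0.4 -0.3 -0.4] w 0.087 gf 0.0
```

View pics/s7.png

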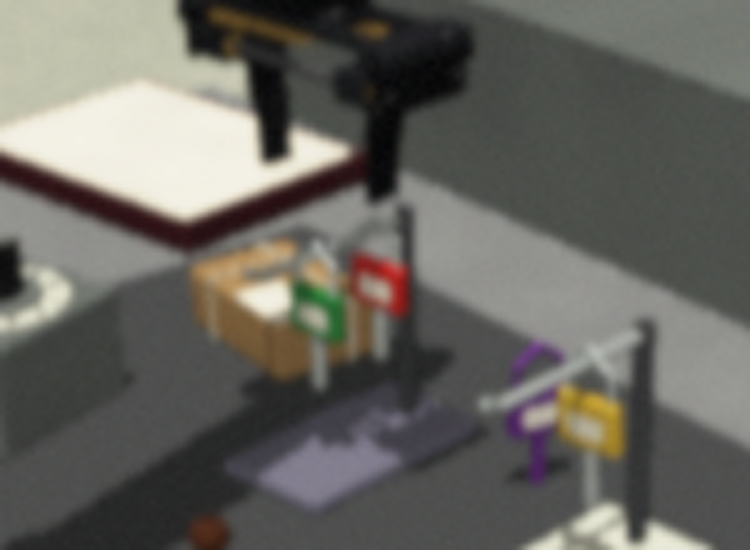

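Yellow hangs at (590,425) on the spare hook; green at (318,315) and red at (378,285) remain. Same cycle for green.

>>> drive_tool:
  rows: [-0.004,-0.01,0.025,0,0,0,1,0,0,0.03,0,0,0,1,0,0,0.03,0,0,0,1,0,0,0.014,0,0,0,1,0,0,0.003,0,0,0,1]

```text
time_s: 10.68
tool_pos: [0.5879, 0.0987, 0.2922]
tool_rot: [180.0, 0.1, 6.7]
force: [0.4, -0.2, -0.2]
grip_width: 0.0867
grasp_force: 0.0
```

>>> drive_tool:
  rows: [0,0,0,0,0,0,-1,0,0,0,0,0,0,-1,0,0,0,0,0,0,-1,0,0,0,0,0,0,-1,0,0,0,0,0,0,-1]

```text
time_s: 11.3
tool_pos: [0.5877, 0.0997, 0.2929]
tool_rot: [180.0, -0.0, 6.8]
force: [-0.3, 0.3, 0.5]
grip_width: 0.0457
grasp_force: 30.0
```

```bash
python3 go.py .588 .0995 .129 6.7
```

```text
turn [ 0.0002 -0.0002  0.0009] shift after turn [ 0.0002  0.0003 -0.0001]
t 11.3 pos [0.5877 0.0997 0.2929] rot [ 1.7999e+02 -1.0000e-02  6.7500e+00] F [-0.3  0.3  0.5] w 0.0457 gf 30.02889876253903
```

>>> drive_tool:
  rows: [0,0,-0.006,0,0,0,-1,0,0,-0.006,0,0,0,-1,-0.01,0,0,0,0,0,-1,-0.018,0,0,0,0,0,-1,-0.018,0,0,0,0,0,-1]

```text
time_s: 11.92
tool_pos: [0.5409, 0.0943, 0.3045]
tool_rot: [180.0, 0.0, 6.8]
force: [0.2, -0.0, -0.3]
grip_width: 0.0458
grasp_force: 30.0
```

>>> drive_tool:
  rows: [-0.018,0,0,0,0,0,-1,-0.018,0,0,0,0,0,-1,-0.018,0,0,0,0,0,-1,-0.018,0,0,0,0,0,-1,0,0,0,0,0,0,-1]

```text
time_s: 12.55
tool_pos: [0.4692, 0.0858, 0.3046]
tool_rot: [179.9, 0.0, 6.7]
force: [-0.2, 0.3, -0.8]
grip_width: 0.0462
grasp_force: 30.0
```

>>> drive_tool:
  rows: [0,0.03,0,0,0,0.004,-1,0,0.05,0,0,0,0.003,-1,0,0.05,0,0,0,0,-1,0,0.05,0,0,0,0,-1,0,0.03,0,0,0,0,-1]

```text
time_s: 13.18
tool_pos: [0.4944, -0.1259, 0.3047]
tool_rot: [179.9, -0.0, 6.2]
force: [0.9, 0.3, -0.6]
grip_width: 0.0454
grasp_force: 30.0
```

>>> drive_tool:
  rows: [0,0.01,0,0,0,0,-1,0,0,0,0,0,0,-1,0,0,0,0,0,0,-1]

```text
time_s: 13.55
tool_pos: [0.4954, -0.1309, 0.3047]
tool_rot: [-180.0, -0.0, 6.5]
force: [0.8, 0.6, 0.3]
grip_width: 0.0455
grasp_force: 30.0
```

```bash
python3 go.py .4834 -.1425 .141 6.3
```

```text
turn [-0.0006 -0.      0.0034] shift after turn [-0.0132  0.0103 -0.0003]
t 13.55 pos [ 0.4954 -0.1309  0.3047] rot [-179.96   -0.      6.5 ] F [0.8 0.6 0.3] w 0.0455 gf 29.999705655500293
```

>>> drive_tool:
  rows: [-0.012,0.01,0,0,0,0.003,-1,0,0,0,0,0,0,-1,0.02,0,0,0,0,0,-1,0.02,0,0,0,0,0,-1,0,0,0,0,0,0,-1]

```text
time_s: 14.18
tool_pos: [0.5249, -0.1391, 0.3048]
tool_rot: [-180.0, -0.0, 6.2]
force: [-0.3, 0.2, -1.0]
grip_width: 0.0457
grasp_force: 30.0
```

>>> drive_tool:
  rows: [0.015,0,0,0,0,0,-1,0.015,0,0,0,0,0,-1,0.016,0,0,0,0,0,-1,0,0,0,0,0,0,-1,0,0,0,0,0,0,-1]

```text
time_s: 14.8
tool_pos: [0.5698, -0.1347, 0.3044]
tool_rot: [-180.0, 0.1, 6.2]
force: [-0.3, -0.3, -1.1]
grip_width: 0.0457
grasp_force: 30.0
```

>>> drive_tool:
  rows: [0,0,0.006,0,0,0,-1,0,0,0.005,0,0,0,-1,0,0,0,0,0,0,-1]

```text
time_s: 15.18
tool_pos: [0.5696, -0.1347, 0.2935]
tool_rot: [-180.0, 0.0, 6.2]
force: [-0.9, -0.5, -1.2]
grip_width: 0.0459
grasp_force: 30.0
```

```bash
python3 go.py .57 -.133 .129 6.3;  python3 - <<'E'
from m import *
s=read_camera("side");crop(s,210,350,130,235,5,"s8.png")
E
```

```text
turn [-0.0001  0.0007 -0.0023] shift after turn [ 0.0006 -0.0017  0.0005]
t 15.175 pos [ 0.5696 -0.1347  0.2935] rot [-1.80e+02  4.00e-02  6.17e+00] F [-0.9 -0.5 -1.2] w 0.0459 gf 29.999784138053656
```

View pics/s8.png

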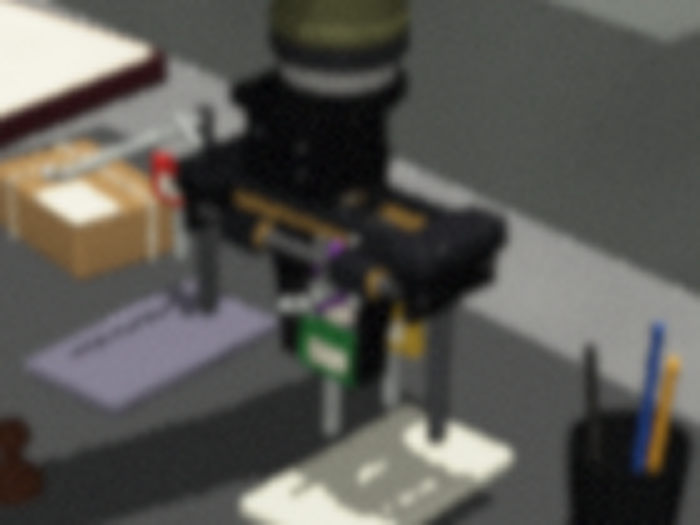

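Green (330,350) is on the prong with the tip (290,303) sticking out ahead. Release, go to red.

>>> drive_tool:
  rows: [0,0,0.0005,0,0,0,-0.1,0,0,0,0,0,0,0.3,0,0,0,0,0,0,1,0,0,0,0,0,0,1,0,0,0,0,0,0,1]

```text
time_s: 15.85
tool_pos: [0.5699, -0.1348, 0.2932]
tool_rot: [180.0, -0.0, 6.2]
force: [-0.4, 1.0, -0.1]
grip_width: 0.0777
grasp_force: 0.0
```

>>> drive_tool:
  rows: [0,0,-0.02,0,0,0,1,0,0,-0.03,0,0,0,1,0,0,-0.03,0,0,0,1,0.02,-0.04,-0.02,0,0,0,1,0.02,-0.045,0,0,0,0,1]

```text
time_s: 16.48
tool_pos: [0.6015, -0.0459, 0.3974]
tool_rot: [179.9, -0.3, 6.0]
force: [-0.4, 1.3, 0.0]
grip_width: 0.0874
grasp_force: 0.0
```

>>> drive_tool:
  rows: [0.02,-0.045,0,0,0,-0.004,1,0.02,-0.045,0,0,0,-0.004,1,0.02,-0.045,0,0,0,0,1,0,0,0,0,0,0,1,0,0,0,0,0,0,1]

```text
time_s: 17.1
tool_pos: [0.6452, 0.0944, 0.3942]
tool_rot: [179.9, -0.0, 6.6]
force: [0.4, -0.8, -0.2]
grip_width: 0.0872
grasp_force: 0.0
```

```bash
python3 go.py .645 .1062 .129 6.7; python3 - <<'E'
from m import *
s=read_camera("side")
for k,b in(("red",(215,260,145,190)),("green",(270,320,160,230)),("yellow",(270,320,160,230))):print(k,blob(s,*C[k],b)[:2],k!="red" and 0)
for p in([.57,-.133,.12],[.617,-.128,.12],[.645,.1062,.12]):print(proj(s,p))
crop(s,170,320,110,220,5,"s9.png")
E
```

```text
turn [ 0.0011 -0.0008 -0.0014] shift after turn [ 0.0012 -0.0117  0.1012]
t 17.1 pos [0.6452 0.0944 0.3942] rot [ 1.7994e+02 -4.0000e-02  6.6200e+00] F [ 0.4 -0.8 -0.2] w 0.0872 gf 0.0
red (array([247.10526316, 165.78947368]), np.int32(38)) False
green (array([276.81818182, 198.41818182]), np.int32(55)) 0
yellow (array([289.13636364, 192.81818182]), np.int32(66)) 0
[276.36168752 199.15729932]
[286.8887153  193.51925283]
[245.62461114 166.00097512]
```

Both front keys project where expected on the spare hook. Now red.

>>> drive_tool:
  rows: [0.001,-0.011,0.025,0,0,0,1,0,0,0.03,0,0,0,1,0,0,0.025,0,0,0,1,0,0,0.012,0,0,0,1,0,0,0.006,0,0,0,1]

```text
time_s: 17.77
tool_pos: [0.645, 0.1047, 0.2952]
tool_rot: [180.0, -0.0, 6.5]
force: [0.2, 0.3, -0.1]
grip_width: 0.0874
grasp_force: 0.0
```

>>> drive_tool:
  rows: [0,0,0.002,0,0,0,-1,0,0,0,0,0,0,-1,0,0,0,0,0,0,-1,0,0,0,0,0,0,-1,0,0,0,0,0,0,-1]

```text
time_s: 18.4
tool_pos: [0.6448, 0.106, 0.2934]
tool_rot: [180.0, -0.0, 6.6]
force: [-0.3, 0.5, -0.1]
grip_width: 0.0456
grasp_force: 30.0
```

>>> drive_tool:
  rows: [0,0,-0.006,0,0,0,-1,0,0,-0.006,0,0,0,-1,0,0,0,0,0,0,-1,-0.01,0,0,0,0,0,-1,-0.015,0,0,0,0,0,-1]

```text
time_s: 19.02
tool_pos: [0.6192, 0.1031, 0.3048]
tool_rot: [-180.0, 0.0, 6.6]
force: [-0.4, 0.5, -0.6]
grip_width: 0.0453
grasp_force: 30.0
```

```bash
python3 go.py .465 .085 .141 6.7; python3 - <<'E'
from m import *
s=read_camera("side");print(blob(s,*C["red"],(205,260,145,190))[:2])
t=read_camera("top");c,n,m=blob(t,(5,110,110),(18,255,255),(300,355,225,275));print(c,n)
E
```

```text
turn [-0.0001  0.0009 -0.0011] shift after turn [-1.553e-01 -1.000e-04 -2.000e-04]
t 19.025 pos [0.6192 0.1031 0.3048] rot [-1.80e+02  5.00e-02  6.64e+00] F [-0.4  0.5 -0.6] w 0.0453 gf 30.00001688953489
(array([239.        , 162.42105263]), np.int32(19))
[329.06132879 250.09540034] 587
```

>>> drive_tool:
  rows: [-0.02,0,0,0,0,0,-1,-0.02,0,0,0,0,0,-1,-0.02,0,0,0,0,0,-1,-0.02,0,0,0,0,0,-1,-0.02,0,0,0,0,0,-1]

```text
time_s: 19.75
tool_pos: [0.5201, 0.0915, 0.3052]
tool_rot: [180.0, -0.0, 6.6]
force: [-0.1, -0.1, -0.9]
grip_width: 0.0453
grasp_force: 30.0
```

>>> drive_tool:
  rows: [-0.02,0,0,0,0,0,-1,-0.02,0,0,0,0,0,-1,-0.015,0,0,0,0,0,-1,0,0,-0.02,0,0,0,-1,0,0,-0.02,0,0,0,-1]

```text
time_s: 20.38
tool_pos: [0.4657, 0.0852, 0.3457]
tool_rot: [180.0, -0.0, 6.6]
force: [0.2, -0.6, -1.0]
grip_width: 0.0458
grasp_force: 30.0
```

>>> drive_tool:
  rows: [0,0.03,0,0,0,0,-1,0,0.05,0,0,0,0,-1,0,0.05,0,0,0,0,-1,0,0.05,0,0,0,0,-1,0,0.05,0,0,0,0,-1]

```text
time_s: 21.0
tool_pos: [0.4927, -0.1448, 0.3455]
tool_rot: [180.0, -0.0, 6.6]
force: [0.1, -0.1, -0.5]
grip_width: 0.0456
grasp_force: 30.0
```

>>> drive_tool:
  rows: [0,0.03,0,0,0,0,-1,0,0.02,0,0,0,0,-1,0,0,0,0,0,0,-1,0,0,0,0,0,0,-1]

```text
time_s: 21.5
tool_pos: [0.4986, -0.1912, 0.3452]
tool_rot: [-179.9, -0.0, 6.8]
force: [0.7, -0.6, -0.1]
grip_width: 0.0457
grasp_force: 30.0
```

```bash
python3 go.py .4308 -.278 .16 6.7; python3 - <<'E'
from m import *
t=read_camera("top");c,n,m=blob(t,(5,110,110),(18,255,255),(290,370,210,290));print(c,n)
s=read_camera("side");cv2.imwrite("pics/s10.png",cv2.resize(s["color"][140:300,200:380],None,fx=4,fy=4/1.1))
E
```

```text
turn [-0.0009 -0.      0.0011] shift after turn [-0.0775  0.0783  0.0212]
t 21.5 pos [ 0.4986 -0.1912  0.3452] rot [-179.95   -0.      6.76] F [ 0.7 -0.6 -0.1] w 0.0457 gf 29.999923654831946
[329.02389078 250.10750853] 586
```

View pics/s10.png

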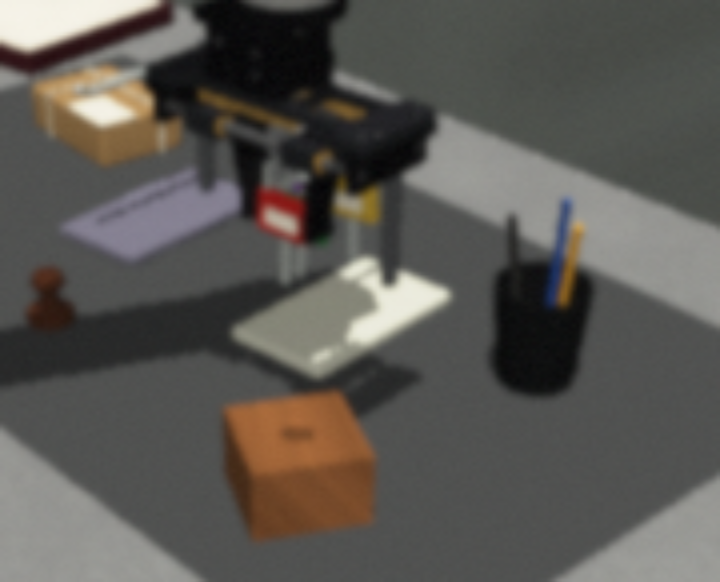

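Red is held upright at (283,215); carrier unmoved with its socket at (298,434). Cross-checking the socket and the key's offset in the grip by numbers.

```bash
python3 - <<'E'
from m import *
s=read_camera("side");t=read_camera("top")
print("sock side",unproj(s,274.1,259.0,.06).round(4))
for r,b in((t,(322,336,243,257)),(s,(264,284,252,266))):
    x0,x1,y0,y1=b;g=cv2.cvtColor(r["color"],cv2.COLOR_BGR2GRAY)[y0:y1,x0:x1].astype(float)
    w=np.clip(np.median(g)-12-g,0,None);yy,xx=np.mgrid[y0:y1,x0:x1];c=(w*xx).sum()/w.sum(),(w*yy).sum()/w.sum();print(c,unproj(r,*c,.06).round(4),unproj(r,*c,.055).round(4))
# shank in side view: bright column below head
o=get_obs();p=o["tool_pos"]-[0,0,.164+.009];print("exp head",proj(s,p),"shank mid",proj(s,p-[0,0,.037]),"end",proj(s,p-[0,0,.057]))
h=cv2.cvtColor(s["color"],cv2.COLOR_BGR2HSV)[185:210,255:290];m=((h[...,0]<6)|(h[...,0]>172))&(h[...,1]>130)
yy,xx=np.nonzero(m);print("red bbox",xx.min()+255,xx.max()+255,yy.min()+185,yy.max()+185)
g=cv2.cvtColor(s["color"],cv2.COLOR_BGR2GRAY)
for v in(208,210,212,214,216):print(v,g[v,262:284])
E
```

```text
sock side [ 0.4279 -0.283   0.06  ]
(np.float64(329.76559139784945), np.float64(249.95197132616488)) [ 0.4307 -0.2803  0.06  ] [ 0.4315 -0.2806  0.055 ]
(np.float64(273.7294117647059), np.float64(258.89803921568625)) [ 0.4275 -0.282   0.06  ] [ 0.4319 -0.2772  0.055 ]
exp head [271.42089662 198.76742244] shank mid [271.34186626 210.66342136] end [271.30021525 216.93291438]
red bbox 263 277 191 206
208 [ 82  80  81  82  80  81  81  89 107 112 105  95  99 102  91  76  74  76
  76  77  81  81]
210 [ 81  80  80  82  81  81  82  90 104 112 106  98 104 110 100  84  82  82
  83  81  83  82]
212 [ 83  82  80  81  82  83  81  92 105 112 105  99 107 108  95  83  83  80
  79  76  77  80]
214 [ 81  81  80  82  80  80  83  90 106 112 103  97 101  98  81  69  63  63
  61  57  67  88]
216 [ 76  71  67  64  63  61  64  77 100 109  95  74  69  68  54  46  48  57
  74  96 109 122]
```

Socket is ≈(.4297,-.2797), and the key sits central in the grip. Move above it.

>>> drive_tool:
  rows: [-0.025,0.025,0,0,0,0,-1,-0.03,0.03,0,0,0,0,-1,-0.024,0.024,0,0,0,0,-1,0,0,0,0,0,0,-1,0,0,0,0,0,0,-1]

```text
time_s: 22.32
tool_pos: [0.4296, -0.2795, 0.3454]
tool_rot: [-180.0, -0.0, 6.7]
force: [0.5, 0.2, -1.0]
grip_width: 0.0456
grasp_force: 30.0
```

```bash
python3 go.py .4297 -.2797 .15 6.7; python3 - <<'E'
from m import *
s=read_camera("side");t=read_camera("top");print(blob(t,(5,110,110),(18,255,255),(290,370,210,290))[:2])
o=get_obs();p=o["tool_pos"]-[0,0,.164+.009];e=proj(s,p-[0,0,.057]);print("exp end",e,"socket",proj(s,[.4297,-.2797,.06]))
print("carrier side",blob(s,(5,110,90),(18,255,255),(240,310,230,300))[:2])
g=cv2.cvtColor(s["color"],cv2.COLOR_BGR2GRAY)
for v in range(int(e[1])-6,int(e[1])+3,2):print(v,int(e[0])-9,g[v,int(e[0])-9:int(e[0])+10])
crop(s,225,325,180,300,5,"s11.png")
E
```

```text
turn [-0.0003 -0.0007  0.    ] shift after turn [0.0001 0.0002 0.0314]
t 22.325 pos [ 0.4296 -0.2795  0.3454] rot [-1.7998e+02 -4.0000e-02  6.7000e+00] F [ 0.5  0.2 -1. ] w 0.0456 gf 30.000014011748135Traceback (most recent call last):
  File "<stdin>", line 2, in <module>
TypeError: 'NoneType' object is not subscriptable
```

```bash
python3 - <<'E'
from m import *
s=read_camera("side")
o=get_obs();p=o["tool_pos"]-[0,0,.164+.009];e=proj(s,p-[0,0,.057]);print("exp end",e,"socket",proj(s,[.4297,-.2797,.06]))
print("carrier side",blob(s,(5,110,90),(18,255,255),(240,310,230,300))[:2])
crop(s,225,325,180,300,5,"s11.png")
E
```

```text
exp end [273.88853724 240.32912531] socket [273.7583587  258.13131197]
carrier side (array([274.0196281 , 269.41632231]), np.int32(968))
```

View pics/s11.png

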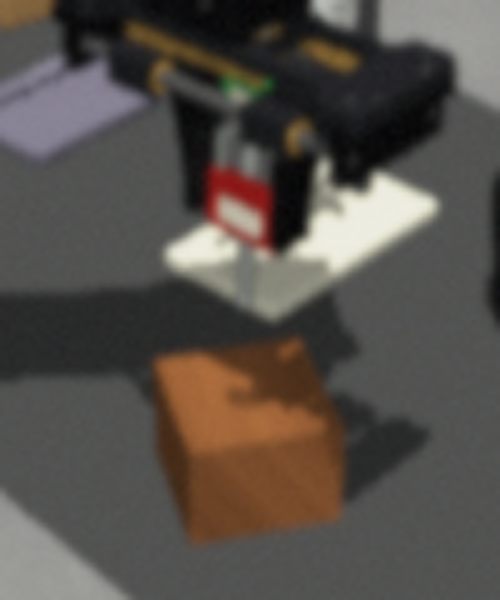

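Shank end is at (245,305), directly over the carrier's socket (~(250,390), in shadow). Descend with force watch.

>>> drive_tool:
  rows: [0,0,0.02,0,0,0,-1,0,0,0.02,0,0,0,-1,0,0,0.012,0,0,0,-1,0,0,0.007,0,0,0,-1,0,0,0,0,0,0,-1]

```text
time_s: 23.1
tool_pos: [0.4292, -0.2804, 0.2861]
tool_rot: [-180.0, 0.0, 6.7]
force: [-0.0, 0.2, -0.7]
grip_width: 0.0455
grasp_force: 30.0
```

>>> drive_tool:
  rows: [0,0,0.004,0,0,0,-1,0,0,0.003,0,0,0,-1,0,0,0,0,0,0,-1]

```text
time_s: 23.48
tool_pos: [0.429, -0.2805, 0.2792]
tool_rot: [-180.0, 0.0, 6.6]
force: [0.2, 0.6, 0.5]
grip_width: 0.0453
grasp_force: 30.0
```

```bash
python3 go.py .4297 -.2797 .086 6.7
```

```text
turn [-0.      0.0002 -0.0012] shift after turn [ 0.0008 -0.0008  0.0292]
t 23.475 pos [ 0.429  -0.2805  0.2792] rot [-1.80e+02  1.00e-02  6.63e+00] F [0.2 0.6 0.5] w 0.0453 gf 29.999834150075912
```

11 mm inside with no force. Continue.

>>> drive_tool:
  rows: [0,0,0.01,0,0,0,-1,0,0,0.01,0,0,0,-1,0,0,0.005,0,0,0,-1,0,0,0.002,0,0,0,-1,0,0,0,0,0,0,-1]

```text
time_s: 24.1
tool_pos: [0.4291, -0.2805, 0.2522]
tool_rot: [-180.0, 0.0, 6.6]
force: [-1.2, -0.3, -0.2]
grip_width: 0.0459
grasp_force: 30.0
```

>>> drive_tool:
  rows: [0,0,0.001,0,0,0,-1,0,0,0.001,0,0,0,-1,0,0,0,0,0,0,-1]

```text
time_s: 24.48
tool_pos: [0.4292, -0.2806, 0.2506]
tool_rot: [180.0, -0.0, 6.6]
force: [-0.8, 0.6, 1.1]
grip_width: 0.0456
grasp_force: 30.0
```

>>> drive_tool:
  rows: [0,0,0.001,0,0,0,-1,0,0,0,0,0,0,-1]

```text
time_s: 24.72
tool_pos: [0.4292, -0.2806, 0.2505]
tool_rot: [180.0, -0.0, 6.6]
force: [-2.0, 1.6, 7.2]
grip_width: 0.0458
grasp_force: 30.0
```

Seated at 7 N contact with the grasp height matching 86.5 mm. Release and rise.

>>> drive_tool:
  rows: [0,0,-0.001,0,0,0,-0.1,0,0,0,0,0,0,0.3,0,0,0,0,0,0,1,0,0,0,0,0,0,1,0,0,0,0,0,0,1]

```text
time_s: 25.35
tool_pos: [0.429, -0.2805, 0.2502]
tool_rot: [180.0, 0.0, 6.6]
force: [-0.0, 0.5, -0.1]
grip_width: 0.0779
grasp_force: 0.0
```

>>> drive_tool:
  rows: [0,0,-0.02,0,0,0,1,0,0,-0.04,0,0,0,1,0,0,-0.04,0,0,0,1,0,0,-0.04,0,0,0,1,0.02,-0.04,-0.02,0,0,0,1]

```text
time_s: 25.98
tool_pos: [0.4435, -0.2414, 0.4127]
tool_rot: [179.8, -0.1, 6.2]
force: [1.3, 0.8, -1.7]
grip_width: 0.0871
grasp_force: 0.0
```

>>> drive_tool:
  rows: [0.02,-0.05,0,0,0,0,1,0.02,-0.05,0,0,0,0,1,0.01,-0.05,0,0,0,0,1,0,-0.05,0,0,0,0,1,0,-0.05,0,0,0,0,1]

```text
time_s: 26.6
tool_pos: [0.4647, 0.0173, 0.4102]
tool_rot: [180.0, -0.0, 6.6]
force: [0.8, 0.4, 0.9]
grip_width: 0.087
grasp_force: 0.0
```

```bash
python3 go.py .4646 .3143 .122 6.7; python3 - <<'E'
from m import *
t0=np.load("top0.npy",allow_pickle=True).item();t=read_camera("top");s=read_camera("side")
print("carrier",blob(t,(5,110,110),(18,255,255),(290,370,210,290))[:2], "red", blob(s,*C["red"],(240,310,210,290))[:2],proj(s,[.4292,-.2806,.077]))
z=lambda r,x,y,n,f:cv2.resize(r["color"][y:y+n,x:x+n],None,fx=f,fy=f,interpolation=cv2.INTER_CUBIC)
cv2.imwrite("pics/c12.png",np.hstack([z(t0,122,205,50,8),np.vstack([z(s,250,225,50,6),z(s,140,150,50,6)])[:400]]))
# dial ring fit
x0,y0=118,200;im=t0["color"][y0:y0+60,x0:x0+60];h=cv2.cvtColor(im,cv2.COLOR_BGR2HSV)
m=((h[...,2]>170)&(h[...,1]<60)).astype('uint8');cs=cv2.findContours(m,cv2.RETR_EXTERNAL,cv2.CHAIN_APPROX_NONE)[0]
c=max(cs,key=lambda c:cv2.contourArea(c));e=cv2.fitEllipse(c);u=(e[0][0]+x0,e[0][1]+y0);ctr=unproj(t0,*u,.087);print("dial",u,e[1],ctr)
r=((h[...,0]<8)|(h[...,0]>172))&(h[...,1]>110)&(h[...,2]>120);yy,xx=np.nonzero(r);pt=unproj(t0,xx.mean()+x0,yy.mean()+y0,.087);d=pt-ctr;print("tick",len(xx),d,np.degrees(np.arctan2(d[1],d[0])))
k=proj(t0,[ctr[0],ctr[1],.129]);print("knob top px",k)
g=cv2.cvtColor(im,cv2.COLOR_BGR2GRAY);print(int(k[0])-8,int(k[1])-8);print(g[int(k[1])-y0-8:int(k[1])-y0+9,int(k[0])-x0-8:int(k[0])-x0+9])
E
```

```text
turn [ 0.0003 -0.0003 -0.0009] shift after turn [ 0.0345 -0.2949  0.1242]
t 26.6 pos [0.4647 0.0173 0.4102] rot [ 1.7998e+02 -2.0000e-02  6.6500e+00] F [0.8 0.4 0.9] w 0.087 gf 0.0
carrier (array([329.19354839, 250.28652751]), np.int32(527)) red (array([274.87254902, 252.2254902 ]), np.int32(102)) [273.90433298 253.02919062]
dial (144.19301795959473, 229.7132511138916) (29.80892562866211, 31.553071975708008) [0.46725619 0.32382094 0.087     ]
tick 6 [-0.04344161 -0.01438199  0.        ] -161.6821053609416
knob top px [140.75026682 227.38193601]
132 219
[[205 250 241 233 246 246 247 244 246 241 201 194 157 148 148 155 193]
 [249 249 203 141 236 249 245 202 195 155 141 140 128 126 134 133 138]
 [249 247 245 200 213 238 203 149 135 135 131 127  94  87 117 126 136]
 [247 245 247 249 220 164 137 140 125 123  73  63  71  67  51  69 126]
 [244 245 248 248 170 136 141 123  75  33  13  47 141 137  45  20  86]
 [245 247 247 207 148 137 125  59  23  11  44 105 131  62  19   1  20]
 [241 248 230 158 141 101  46  16  12  48 138 152  72  20   7   9   6]
 [219 244 187 144 130  65  19  14  25  84 188  89  27   4   0   8   8]
 [244 237 158 137 107  37  20  16  19  29  58  32  13   4   6  13  20]
 [248 235 153 139  87  29  12  17  24  26  34  16   7  10  18  21  21]
 [249 213 150 144  85  28  23  25  37  37  20  11   8  14  11  28  26]
 [248 205 146 128  60  22  28  34  36  22  14   8  10  17  29  22  28]
 [249 217 150  84  29  22  37  43  23  13  12  11  22  30  27  25  26]
 [242 221 150  98  46  31  38  23  13   6   7  23  27  23  24  28  23]
 [223 239 164 134  98  62  27   9   6  11  16  26  24  24  29  26  21]
 [249 250 182 140 135 117  63  24  14  12  20  29  22  20  20  21  39]
 [245 248 228 154 139 141 116  85  56  21  21  20  23  26  35  59  90]]
```

View pics/c12.png

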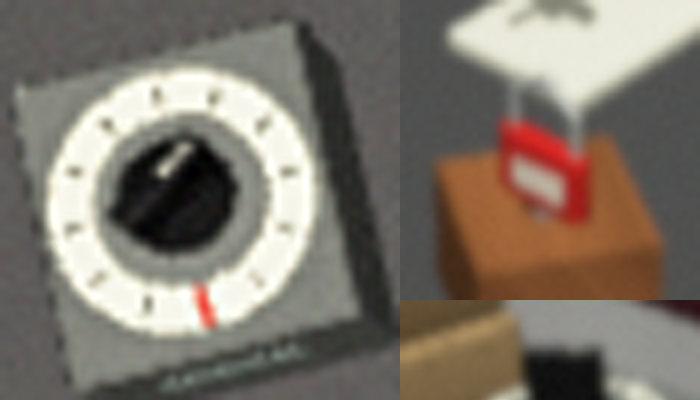

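The initial dial crop shows the red tick at (205,307) and the white mark running (160,182)→(190,143), i.e. mark yaw ≈ -38°, zero ≈ -165°, so about 233° anticlockwise to wind. Red sits down on the carrier block in the right-hand inset. I'll wind in two strokes because of the last joint's range; moving there now.

>>> drive_tool:
  rows: [0.006,-0.045,0,0,0,0,1,0.006,-0.05,0,0,0,0,1,0.006,-0.05,0,0,0,0,1,0.006,-0.05,0,0,0,0,1,0.006,-0.05,0,0,0,0,1]

```text
time_s: 27.32
tool_pos: [0.4669, 0.2632, 0.4103]
tool_rot: [180.0, -0.0, 6.6]
force: [1.2, -0.2, -0.0]
grip_width: 0.0872
grasp_force: 0.0
```

>>> drive_tool:
  rows: [0.006,-0.05,0,0,0,0,1,0,0,0,0,0,-0.15,1,0,0,0,0,0,-0.15,1,0,0,0,0,0,-0.15,1,0,0,0,0,0,-0.15,1]

```text
time_s: 27.95
tool_pos: [0.4672, 0.3122, 0.41]
tool_rot: [180.0, 0.0, 41.3]
force: [-1.0, 0.3, 0.7]
grip_width: 0.0868
grasp_force: 0.0
```

>>> drive_tool:
  rows: [0,0,0,0,0,-0.15,1,0,0,0,0,0,-0.15,1,0,0,0,0,0,-0.15,1,0,0,0,0,0,-0.15,1,0,0,0,0,0,-0.15,1]

```text
time_s: 28.58
tool_pos: [0.4673, 0.3121, 0.41]
tool_rot: [180.0, 0.0, 84.2]
force: [-0.3, -0.0, -0.6]
grip_width: 0.0866
grasp_force: 0.0
```

>>> drive_tool:
  rows: [0,0,0,0,0,-0.15,1,0,0,0,0,0,-0.15,1,0,0,0,0,0,-0.15,1,0,0,0,0,0,-0.15,1,0,0,0,0,0,0,1]

```text
time_s: 29.2
tool_pos: [0.4673, 0.3121, 0.4099]
tool_rot: [-180.0, -0.0, 118.2]
force: [-0.1, -0.3, -0.1]
grip_width: 0.0874
grasp_force: 0.0
```

```bash
python3 go.py .467 .323 .122 142; python3 - <<'E'
from m import *
print(get_obs()["qpos"].round(1))
s=read_camera("side");S=np.load("side0.npy",allow_pickle=True).item()
# knob bar dark blob in side view (initial): z .097-.129
for r in(S,s):
  b=blob(r,(0,0,0),(180,255,42),(150,185,145,180));yy,xx=np.nonzero(b[2]);print(b[:2],xx.min()+150,xx.max()+150,yy.min()+145,yy.max()+145)
print(proj(s,[.467,.323,.113]),proj(s,[.467,.323,.129]))
E
```

```text
turn [-4.000e-04 -1.000e-04 -4.151e-01] shift after turn [0.0069 0.0084 0.1239]
t 29.2 pos [0.4673 0.3121 0.4099] rot [-179.97   -0.    118.22] F [-0.1 -0.3 -0.1] w 0.0874 gf 0.0
[ 17.3  16.6 -63.3  93.8  15.   78.9 -19.8]
(array([166.97196262, 164.11214953]), np.int32(107)) 161 173 160 169
(array([167.20714286, 164.24285714]), np.int32(140)) 161 174 159 170
[166.83290355 161.89927192] [166.28015056 157.66947276]
```

>>> drive_tool:
  rows: [0,0,0,0,0,-0.14,1,0,0,0,0,0,-0.14,1,0,0,0,0,0,-0.135,1,0.007,0.008,0,0,0,0,1,0,0,0.03,0,0,0,1]
  grip_force: 12

```text
time_s: 29.88
tool_pos: [0.4663, 0.3254, 0.3819]
tool_rot: [179.7, 0.0, 141.9]
force: [-0.6, 0.2, 0.3]
grip_width: 0.087
grasp_force: 0.0
```

>>> drive_tool:
  rows: [0,0,0.03,0,0,0,1,0,0,0.03,0,0,0,1,0,0,0.02,0,0,0,1,0,0,0.01,0,0,0,1,0,0,0.004,0,0,0,1]

```text
time_s: 30.5
tool_pos: [0.4662, 0.3238, 0.2862]
tool_rot: [180.0, -0.0, 142.1]
force: [0.2, -0.3, 1.1]
grip_width: 0.0872
grasp_force: 0.0
```

```bash
python3 go.py .467 .323 .122 142; python3 -c "
from cell import *;print(get_obs()['qpos'].round(1))"
```

```text
turn [ 0.0003 -0.0001  0.0018] shift after turn [-0.0011 -0.0001  0.0002]
t 30.5 pos [0.4662 0.3238 0.2862] rot [ 1.7998e+02 -1.0000e-02  1.4210e+02] F [ 0.2 -0.3  1.1] w 0.0872 gf 0.0
[ 13.9  25.9 -62.8 101.6  24.8  67.8  -4.1]
```

>>> drive_tool:
  rows: [0,0,0,0,0,0,-1,0,0,0,0,0,0,-1,0,0,0,0,0,0,-1,0,0,0,0,0,0,-1,0,0,0,0,0,0,-1]

```text
time_s: 31.12
tool_pos: [0.4661, 0.3234, 0.2863]
tool_rot: [180.0, 0.0, 142.1]
force: [0.2, 0.3, -0.2]
grip_width: 0.0449
grasp_force: 0.0
```

>>> drive_tool:
  rows: [0,0,0,0,0,0,-1,0,0,0,0,0,0,-1,0,0,0,0,0,0,-1]

```text
time_s: 31.5
tool_pos: [0.4661, 0.3234, 0.2862]
tool_rot: [-180.0, 0.0, 142.1]
force: [0.2, 0.1, 0.0]
grip_width: 0.0153
grasp_force: 0.0
```

```bash
python3 go.py .467 .323 .122 142;python3 -c "
from cell import *;print(get_obs()['wrist_torque'].round(2))"
```

```text
turn [-0.0001  0.      0.0024] shift after turn [-0.001   0.0002  0.0002]
t 31.5 pos [0.4661 0.3234 0.2862] rot [-179.99    0.    142.14] F [0.2 0.1 0. ] w 0.0153 gf 0.0
[ 0.09 -0.12  0.01]
```

>>> drive_tool:
  rows: [0,0,0,0,0,0,-1,0,0,0,0,0,0,-1,0,0,0,0,0,0,-1]

```text
time_s: 31.88
tool_pos: [0.4661, 0.3235, 0.2862]
tool_rot: [180.0, 0.0, 142.1]
force: [0.5, 0.9, -0.4]
grip_width: 0.0141
grasp_force: 12.0
```

>>> drive_tool:
  rows: [0,0,0,0,0,-0.1,-1,0,0,0,0,0,-0.1,-1,0,0,0,0,0,0,-1]

```text
time_s: 32.25
tool_pos: [0.4661, 0.3232, 0.2862]
tool_rot: [-180.0, -0.0, 153.5]
force: [-1.1, -1.0, 1.9]
grip_width: 0.0138
grasp_force: 12.0
```

```bash
python3 go.py .467 .323 .122 142;python3 -c "
from cell import *;print(get_obs()['wrist_torque'].round(2))"
```

```text
turn [-8.000e-04 -2.000e-04  2.014e-01] shift after turn [-0.0009  0.0004  0.0002]
t 32.25 pos [0.4661 0.3232 0.2862] rot [-1.7995e+02 -2.0000e-02  1.5354e+02] F [-1.1 -1.   1.9] w 0.0138 gf 11.999320682371035
[-0.13 -0.01 -0.  ]
```

Gripped at 14 mm and turning freely. Finish stroke one.

>>> drive_tool:
  rows: [0,0,0,0,0,-0.125,-1,0,0,0,0,0,-0.125,-1,0,0,0,0,0,-0.125,-1,0,0,0,0,0,-0.125,-1,0,0,0,0,0,-0.125,-1]

```text
time_s: 32.88
tool_pos: [0.466, 0.3224, 0.2862]
tool_rot: [-179.8, -0.1, -170.5]
force: [-2.7, -3.9, 4.0]
grip_width: 0.0141
grasp_force: 12.0
```

>>> drive_tool:
  rows: [0,0,0,0,0,-0.125,-1,0,0,0,0,0,-0.125,-1,0,0,0,0,0,-0.125,-1,0,0,0,0,0,-0.125,-1,0,0,0,0,0,-0.125,-1]

```text
time_s: 33.5
tool_pos: [0.4665, 0.3216, 0.2862]
tool_rot: [-179.8, -0.3, -134.8]
force: [-2.0, -6.7, 6.0]
grip_width: 0.014
grasp_force: 12.0
```

>>> drive_tool:
  rows: [0,0,0,0,0,-0.125,-1,0,0,0,0,0,-0.125,-1,0,0,0,0,0,-0.125,-1,0,0,0,0,0,-0.125,-1,0,0,0,0,0,0,-1]

```text
time_s: 34.12
tool_pos: [0.4672, 0.3212, 0.2862]
tool_rot: [-179.9, -0.4, -106.3]
force: [-0.4, -8.0, 5.7]
grip_width: 0.0141
grasp_force: 12.0
```

```bash
python3 go.py .466 .323 .122 262;python3 -c "
from cell import *;o=get_obs();print(o['wrist_torque'].round(2),o['qpos'].round(1))"
```

```text
turn [-0.0018 -0.0063 -0.1455] shift after turn [-0.0016  0.0015  0.0002]
t 34.125 pos [0.4672 0.3212 0.2862] rot [-179.87   -0.35 -106.33] F [-0.4 -8.   5.7] w 0.0141 gf 11.99981091718655
[-1.47 -0.08 -0.01] [ 21.8  36.5 -77.5 101.5  37.5  73.7  98.6]
```

>>> drive_tool:
  rows: [0,0,0,0,0,0,0.2,0,0,0,0,0,0,0.2,0,0,0,0,0,0,0.2,0,0,-0.02,0,0,0,0.2,0,0,-0.03,0,0,0,0.2]

```text
time_s: 34.75
tool_pos: [0.4658, 0.3233, 0.3359]
tool_rot: [179.9, -0.1, -106.1]
force: [-0.5, -0.6, -0.1]
grip_width: 0.0503
grasp_force: 0.0
```

>>> drive_tool:
  rows: [0,0,0,0,0,0.157,0.2,0,0,0,0,0,0.157,0.2,0,0,0,0,0,0.157,0.2,0,0,0,0,0,0.157,0.2,0,0,0,0,0,0.157,0.2]

```text
time_s: 35.38
tool_pos: [0.4658, 0.3237, 0.3362]
tool_rot: [180.0, 0.0, -151.4]
force: [-0.2, -0.4, -0.2]
grip_width: 0.052
grasp_force: 0.0
```

>>> drive_tool:
  rows: [0,0,0,0,0,0.157,0.2,0,0,0,0,0,0.157,0.2,0,0,0,0,0,0.157,0.2,0,0,0,0,0,0.157,0.2,0,0,0,0,0,0.157,0.2]

```text
time_s: 36.0
tool_pos: [0.4658, 0.3238, 0.3361]
tool_rot: [180.0, -0.0, 163.6]
force: [0.2, -0.1, 0.2]
grip_width: 0.0524
grasp_force: 0.0
```

>>> drive_tool:
  rows: [0,0,0,0,0,0.157,0.2,0,0,0,0,0,0.157,0.2,0,0,0,0,0,0.157,0.2,0,0,0,0,0,0.157,0.2,0,0,0,0,0,0.157,0.2]

```text
time_s: 36.62
tool_pos: [0.4657, 0.3238, 0.3361]
tool_rot: [-180.0, -0.0, 118.7]
force: [0.3, -0.3, 0.7]
grip_width: 0.0519
grasp_force: 0.0
```

>>> drive_tool:
  rows: [0,0,0,0,0,0.157,0.2,0,0,0,0,0,0.157,0.2,0,0,0,0,0,0.157,0.2,0,0,0,0,0,0.157,0.2,0,0,0,0,0,0,0.2]

```text
time_s: 37.25
tool_pos: [0.4658, 0.3238, 0.3362]
tool_rot: [180.0, 0.0, 83.1]
force: [0.1, 0.6, -0.1]
grip_width: 0.0521
grasp_force: 0.0
```

```bash
python3 go.py .4673 .3215 .122 73.7;python3 -c "
from cell import *;o=get_obs();print(o['wrist_torque'].round(2),o['qpos'].round(1))"
```

```text
turn [0.     0.     0.1638] shift after turn [-0.0018  0.0021  0.0502]
t 37.25 pos [0.4658 0.3238 0.3362] rot [180.     0.    83.08] F [ 0.1  0.6 -0.1] w 0.0521 gf 0.0
[-0.03 -0.1  -0.01] [  1.6  15.9 -45.3  99.   11.9  70.1 -53.6]
```

>>> drive_tool:
  rows: [0,0,0,0,0,0.164,0.2,-0.002,0.002,0.02,0,0,0,0.2,0,0,0.02,0,0,0,0.2,0,0,0.01,0,0,0,0.2,0,0,0,0,0,0,0.2]

```text
time_s: 37.88
tool_pos: [0.4671, 0.3206, 0.2847]
tool_rot: [-179.9, 0.1, 73.6]
force: [-0.2, -1.1, 0.3]
grip_width: 0.0525
grasp_force: 0.0
```

>>> drive_tool:
  rows: [0,0,0,0,0,0,-1,0,0,0,0,0,0,-1,0,0,0,0,0,0,-1,0,0,0,0,0,0,-1,0,0,0,0,0,0,-1]

```text
time_s: 38.5
tool_pos: [0.4676, 0.3209, 0.2864]
tool_rot: [180.0, -0.0, 73.6]
force: [-0.0, -0.3, 0.0]
grip_width: 0.014
grasp_force: 12.0
```

>>> drive_tool:
  rows: [0,0,0,0,0,-0.125,-1,0,0,0,0,0,-0.125,-1,0,0,0,0,0,-0.125,-1,0,0,0,0,0,-0.125,-1,0,0,0,0,0,-0.125,-1]

```text
time_s: 39.12
tool_pos: [0.4681, 0.3208, 0.2864]
tool_rot: [179.9, 0.0, 109.6]
force: [2.6, 0.5, -1.2]
grip_width: 0.0139
grasp_force: 12.0
```

>>> drive_tool:
  rows: [0,0,0,0,0,-0.125,-1,0,0,0,0,0,-0.125,-1,0,0,0,0,0,-0.125,-1,0,0,0,0,0,-0.125,-1,0,0,0,0,0,-0.125,-1]

```text
time_s: 39.75
tool_pos: [0.4685, 0.321, 0.2864]
tool_rot: [179.8, 0.1, 145.4]
force: [3.8, 1.3, -2.9]
grip_width: 0.0142
grasp_force: 12.0
```

```bash
python3 go.py .4673 .3215 .122 195;python3 -c "
from cell import *;o=get_obs();print(o['wrist_torque'].round(2),o['qpos'].round(1))"
```

```text
turn [ 0.0023  0.0024 -0.8661] shift after turn [0.001  0.0008 0.0004]
t 39.75 pos [0.4685 0.321  0.2864] rot [1.7983e+02 7.0000e-02 1.4538e+02] F [ 3.8  1.3 -2.9] w 0.0142 gf 11.999942207476124
[ 0.48 -0.83 -0.04] [  9.4  22.5 -55.6 101.8  20.2  66.2   2.9]
```

>>> drive_tool:
  rows: [0,0,0,0,0,-0.125,-1,0,0,0,0,0,-0.125,-1,0,0,0,0,0,-0.125,-1,0,0,0,0,0,-0.125,-1,0,0,0,0,0,-0.125,-1]

```text
time_s: 40.38
tool_pos: [0.4686, 0.3214, 0.2864]
tool_rot: [179.8, 0.2, -178.8]
force: [4.2, 4.3, -4.6]
grip_width: 0.0142
grasp_force: 12.0
```

>>> drive_tool:
  rows: [0,0,0,0,0,-0.06,-1,0,0,0,0,0,-0.06,-1,0,0,0,0,0,-0.04,-1,0,0,0,0,0,-0.03,-1,0,0,0,0,0,0,-1]

```text
time_s: 41.0
tool_pos: [0.4685, 0.3216, 0.2865]
tool_rot: [179.8, 0.2, -168.1]
force: [3.9, 4.6, -5.7]
grip_width: 0.0137
grasp_force: 12.0
```

```bash
python3 go.py .4673 .3215 .122 195;python3 -c "
from cell import *;o=get_obs();print(o['wrist_torque'].round(2),o['qpos'].round(1))"
```

```text
turn [ 0.0029  0.004  -0.0545] shift after turn [0.0012 0.0002 0.0005]
t 41.0 pos [0.4685 0.3216 0.2865] rot [ 179.83    0.22 -168.12] F [ 3.9  4.6 -5.7] w 0.0137 gf 11.999488126602955
[ 0.98 -1.07  0.02] [ 15.6  27.  -64.8 101.6  26.3  68.1  44.9]
```

>>> drive_tool:
  rows: [0,0,0,0,0,-0.03,-1,0,0,0,0,0,-0.03,-1,0,0,0,0,0,0,-1]

```text
time_s: 41.38
tool_pos: [0.4685, 0.3216, 0.2864]
tool_rot: [179.8, 0.2, -164.7]
force: [3.9, 3.6, -4.0]
grip_width: 0.0138
grasp_force: 12.0
```

```bash
python3 -c "
from cell import *;o=get_obs();print(o['wrist_torque'].round(3),o['tool_rot'].round(2),o['force'].round(1),o['effort'].round(2))"
```

```text
[ 0.998 -1.018  0.002] [ 179.83    0.24 -164.68] [ 3.9  3.6 -4. ] [ 6.900e-01 -3.655e+01 -1.301e+01 -2.521e+01 -4.700e-01  2.140e+00
  2.000e-02]
```

>>> drive_tool:
  rows: [0,0,0,0,0,-0.03,-1,0,0,0,0,0,0,-1,0,0,0,0,0,0,-1]

```text
time_s: 41.75
tool_pos: [0.4685, 0.3217, 0.2864]
tool_rot: [179.8, 0.2, -163.0]
force: [4.6, 4.8, -4.4]
grip_width: 0.0141
grasp_force: 12.0
```

```bash
python3 -c "
from cell import *;o=get_obs();print(o['wrist_torque'].round(3),o['tool_rot'].round(2),o['force'].round(1),o['effort'].round(2))"
```

```text
[ 1.036 -1.093  0.022] [ 179.84    0.25 -162.97] [ 4.6  4.8 -4.4] [  0.72 -36.6  -13.11 -25.19  -0.47   2.17  -0.04]
```

>>> drive_tool:
  rows: [0,0,0,0,0,-0.03,-1,0,0,0,0,0,0,-1,0,0,0,0,0,0,-1]

```text
time_s: 42.12
tool_pos: [0.4685, 0.3216, 0.2864]
tool_rot: [179.8, 0.2, -161.3]
force: [4.4, 4.1, -3.5]
grip_width: 0.0143
grasp_force: 12.0
```

```bash
python3 -c "
from cell import *;o=get_obs();print(o['wrist_torque'].round(3),o['tool_rot'].round(2),o['grip_width'])"
```

```text
[ 1.115 -0.995 -0.343] [ 179.84    0.23 -161.31] 0.014275370818056785
```

>>> drive_tool:
  rows: [0,0,0,0,0,-0.03,-1,0,0,0,0,0,0,-1,0,0,0,0,0,0,-1]

```text
time_s: 42.5
tool_pos: [0.4684, 0.3216, 0.2865]
tool_rot: [179.8, 0.2, -159.6]
force: [3.8, 3.0, -4.6]
grip_width: 0.0144
grasp_force: 12.0
```

```bash
python3 -c "
from cell import *;o=get_obs();print(o['wrist_torque'].round(3),o['tool_rot'].round(2),o['grip_width'])"
```

```text
[ 0.963 -0.871 -0.317] [ 179.85    0.21 -159.59] 0.014431519292770428
```

Torque of -0.34 N m appeared at yaw ≈ -162°, the zero stop (tick measured at -161.7°). Release and rise.

>>> drive_tool:
  rows: [0,0,0,0,0,0,0.2,0,0,0,0,0,0,0.2,0,0,0,0,0,0,0.2,0,0,-0.02,0,0,0,0.2,0,0,-0.04,0,0,0,0.2]

```text
time_s: 43.12
tool_pos: [0.4671, 0.3205, 0.3468]
tool_rot: [-180.0, -0.1, -159.5]
force: [0.3, 0.4, 0.1]
grip_width: 0.0501
grasp_force: 0.0
```

>>> drive_tool:
  rows: [0,0,-0.05,0,0,0,0.2,0.04,0,-0.04,0,0,0,0.2,0.04,0,-0.02,0,0,0,0.2,0,0,0,0,0,0,0.2,0,0,0,0,0,0,0.2]

```text
time_s: 43.75
tool_pos: [0.3979, 0.2934, 0.4557]
tool_rot: [-179.8, 0.1, -159.6]
force: [-0.3, -0.3, -0.2]
grip_width: 0.0524
grasp_force: 0.0
```

```bash
python3 go.py .4673 .3215 .122 195; python3 - <<'E'
from m import *
t=read_camera("top");s=read_camera("side")
print("carrier",blob(t,(5,110,110),(18,255,255),(290,370,210,290))[:2],blob(s,(5,110,90),(18,255,255),(240,310,230,300))[:2],"red",blob(s,*C["red"],(240,310,210,290))[:2])
for k in("green","yellow"):print(k,blob(s,*C[k],(265,320,160,230))[:2])
k=proj(t,[.468,.3215,.129]);print(k);g=cv2.cvtColor(t["color"],cv2.COLOR_BGR2GRAY);u,v=int(k[0]),int(k[1]);print(g[v-8:v+9,u-8:u+9])
E
```

```text
turn [-0.0026  0.0016  0.095 ] shift after turn [-0.0743  0.0091  0.1697]
t 43.75 pos [0.3979 0.2934 0.4557] rot [-1.7985e+02  8.0000e-02 -1.5955e+02] F [-0.3 -0.3 -0.2] w 0.0524 gf 0.0
carrier (array([329.04007634, 250.29007634]), np.int32(524)) (array([275.45034415, 268.92428712]), np.int32(1017)) red (array([274.81188119, 252.14851485]), np.int32(101))
green (array([276.72222222, 198.42592593]), np.int32(54))
yellow (array([289.13636364, 192.84848485]), np.int32(66))
[141.50390087 227.18147863]
[[ 10  44 143 156 147 145  94  91  47  33  40  80  47  39  40  39  40]
 [ 17   9  45  72  63  45  41  38  35  32  36  60  42  39  42  44  41]
 [ 17   9   5  12  13  15  28  39  34  33  38  44  41  41  46  42  36]
 [ 24  16   6   1   3   7  20  40  42  44  42  39  41  35  37  43  40]
 [ 16  15   8   6   1   5  12  39  40  45  41  40  41  43  41  41  41]
 [ 19  20  15  14   9   6   9  26  40  41  42  38  37  39  40  39  39]
 [ 19  17  18  13   2   1   6  18  35  41  41  38  42  42  36  44  39]
 [ 17  24  20   6   7   7   8  17  34  46  39  38  44  42  41  42  42]
 [ 20  20  12  10   9  11   6   1  38  42  40  40  38  39  40  38  44]
 [ 15  17  22  15   6   8   3   8  32  35  44  42  47  38  44  39  38]
 [  9  18  24  13   2   8   6   6  24  37  41  41  40  43  41  42  43]
 [  4   6  22  17  11   6   6   7  16  38  41  41  40  40  38  43  39]
 [ 10  11  19  21   7   9   0   3  11  34  43  42  43  39  44  36  40]
 [  5  10  22  26  10   5   5   7  10  25  38  42  43  39  46  42  44]
 [  9   8  11  22  18   1  13  11   7  18  41  42  42  40  43  41  40]
 [  7   6  12  16  11   9   8   4   8  11  37  40  40  40  40  37  41]
 [ 16   9   4  12  17  10   1   6   5  11  29  43  38  42  40  38  45]]
```

>>> drive_tool:
  rows: [0.005,-0.045,0,0,0,0,0.2,0.005,-0.05,0,0,0,0,0.2,0.005,-0.05,0,0,0,0,0.2,0.005,-0.05,0,0,0,0,0.2,0,0,0,0,0,0,0.2]

```text
time_s: 44.48
tool_pos: [0.4489, 0.0989, 0.4533]
tool_rot: [179.6, -0.2, -159.9]
force: [0.3, 0.5, -0.1]
grip_width: 0.0524
grasp_force: 0.0
```

```bash
python3 - <<'E'
from m import *
t=read_camera("top");k=proj(t,[.468,.3215,.129]);print(k,"tick end px",proj(t,[.468-.023*np.cos(np.radians(18.3)),.3215-.023*np.sin(np.radians(18.3)),.129]));g=cv2.cvtColor(t["color"],cv2.COLOR_BGR2GRAY);u,v=int(k[0]),int(k[1]);print(u-8,v-8);print(g[v-8:v+12,u-8:u+12])
E
```

```text
[141.50390087 227.18147863] tick end px [143.10657724 234.08166547]
133 219
[[246 239 230 243 245 246 242 246 243 199 186 153 138 140 149 190 234 240
  245 243]
 [246 194 133 230 248 242 193 184 142 119 135 130 128 128 129 129 134 192
  238 245]
 [243 241 192 210 238 148  77  44  27  41 110 124 123 123 135 134 127 135
  184 234]
 [242 245 246 218 158  54   9  14  10   5  34  43  55  85 120 123 131 128
  129 152]
 [242 244 243 170 133  53   9  18  25   8   4  10  18  17  35  82 124 138
  130 131]
 [244 242 201 144 132  74  28  20  22  19   4   8  23  25  19  26  84 131
  138 131]
 [246 221 153 134  98  35  17  26  23  22   7   9  23  20  26  15  35 116
  138 137]
 [241 178 137 128  58  20   9  20  22  24   9   2  21  22  18  16  15  47
  126 136]
 [234 152 132 108  35  18  15  22  31  25  13   9   6  25  26  24  19  21
   83 135]
 [226 148 130 103  38  14  18  31 106  45  13  14  10  27  25  28  26  19
   52 131]
 [204 141 137  82  31  19   8  53 193  83  17   0  11  21  24  28  19  24
   71 134]
 [195 142 132  81  30  14  14  36 150  72  26  11   5  21  25  28  20  26
   97 132]
 [206 142 135  94  34  15  20  31 129 114  41  10   6  19  28  23  21  31
  108 138]
 [212 140 136 136  63  19  14  23  78 150  62  15   0  17  26  19  19  55
  136 139]
 [233 150 131 134 101  36  16  13  39 127  58  11   7  12  17  17  47 111
  142 142]
 [249 174 131 136 137  67  31  19   7  33  11   6   4   6  24  43  87 135
  139 133]
 [246 221 142 130 137 111  84  53  25   7   7   5  17  31  58  89 129 137
  134 127]
 [243 247 186 134 129 134 142 117  80  65  48  47  65  88 108 138 137 135
  128 140]
 [243 245 238 172 131 128 135 138 139 136 116 113 137 140 140 134 133 124
  135 195]
 [242 232 236 224 166 137 130 132 133 133 135 135 138 133 132 128 152 151
  194 244]]
```

The white mark now points to the red tick. The keys and the carrier are where they should be. Handing in.

```bash
python3 -c "
from cell import *;print(sign_off())"
```

```text
the job is handed in; nothing more can be done
None
```

I moved the yellow and green keys to the spare hook, stood the red key in the carrier with its head down on the block, then wound the counter knob back to its zero stop; the job is handed in, but no verdict came back.

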